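# Cull the rocking cover board on the surface plate

## Robot

A 6-joint arm with a two-finger parallel gripper is mounted at the origin on the work surface. World frame = base frame: x ahead of the robot, y to its left, z up, the work surface at z = 0. Lengths are in m, angles in degrees, forces in N, time in s.
With the tool pointing down it reaches from about 0.4 to 0.925 m from the base axis. Payload 3.4 kg.
Tool frame: the origin (TCP) lies midway between the tips of the shut fingers; the grasp point (between the pads) lies 19 mm behind it; z points along the fingers, y is the line along which they close (so a half turn about z gives the same grasp; the last joint's range is limited). The gripper opens to 85 mm and grips with 20 to 120 N. Pads are 22 mm wide; open, the fingers measure 114 mm over their backs; the gripper's body (76 mm by 85 mm) begins 54 mm behind the grasp point. The pads swing forward as they close: fully open they stand 13 mm farther back than shut.
Start: joints at [72.393, 17.578, 86.31, -0, 76.112, -4.211], TCP at [0.133, 0.559, 0.231] pointing down, gripper open.
Joint ranges: [-179.03, 179.03], [-60, 130.46], [8.19, 133.38], [-81.62, 261.62], [5.75, 156.47], [-153.77, 153.77]. Speed limits (degrees/s): [147.25, 147.25, 180, 180, 180, 180].

## Interface

Orientations are given as a 3x3 rotation matrix whose columns are the frame's x, y, z axes.
In Python, from plant import get_state, snapshot, get_calibration, finish_job gives the robot as it stands.
- The arm moves only by the shell command python3 -m crank 'ROWS' [FORCE]. ROWS is text: rows parted by semicolons, each of 7 numbers parted by spaces: the opening, from 0 (shut) to 1 (fully open), then the shift along the world's x, y, z in units of 20 cm (1.0 is 20 cm), then the turn, a rotation vector about the world's x, y, z in units of 180 degrees (1.0 is 180 degrees). In form: jaw x y z rx ry rz; .... A call has 1 to 5 rows; each row is the pose to reach, as a shift and turn from the pose commanded when the call began, turning the shorter way round; what a row does not reach only later rows make up. A row lasts 1/10 s, in which the tool goes at most 50 mm and 8.59 degrees, less where a joint would pass 70% of its speed; a pose out of reach is approached as far as the arm can. A call with a number of a shift or a turn outside -1 to 1 is refused whole. A call with a gripper value outside its range is refused whole. The fingers move at their own pace and stop on an object; FORCE is the grip in N (left out, the last holds). Time passes only in rows, so rows that repeat a pose let the fingers close. It gives the time, the measured TCP pose, the force, the opening and the grip force at its end, in the units of the state.
- get_state(): the state, without advancing time (a new reading comes with each control period).
- snapshot(name): name is "scene" or "top"; returns (picture, depth): 400x640x3 uint8, red, green, blue; 400x640 float32, m along the optical axis (not along the pixel's ray), 0 where there is no reading.
- get_calibration(name): a dict with "camera_matrix" (3x3 intrinsics, pixels), "R" (3x3) and "t" (3): a world point X has camera coordinates R X + t. Camera axes: x right, y down, z forward; pixel columns grow to the right and rows downward; lengths in m; the calibration is good to about 2 mm. A picture is of the moment at which its call begins. get_calibration takes no time and is no camera call.
- finish_job(): hands the job in; it is judged then, once.
The state is a dict: "t": time; "q": joint angles; "qd": joint speeds; "joint_efforts": joint torques, N m; "position": TCP position; "tool_rot": TCP orientation; "wrist_force": force on the tool from outside, world axes, zero at the start; "wrist_torque": the same for the moment, N m; "finger_gap": finger opening in m; "gripper_force": force on a finger pad.
Only numpy, scipy, OpenCV 4.12 (cv2) and the standard library are available. Lean on these libraries where they do the work, as an engineer would, in place of code of your own. Each camera call takes 0.05 s, during which the arm holds its last target. There are 200 camera calls.

## Task

Check the two wooden boards one after the other: lay the board down flat on the stone plate, let go, and press down on its corners with the fingertips. A board that lies still goes fully home in the blue-walled pocket, a board that rocks goes flat on the floor of the red tray; put the first board away before you fetch the second, and test the second too before putting it away. Set the boards down rather than dropping them, and leave everything else where it is.

Things in the scene. Friction and masses are not known exactly. Their poses are not given: they have to be found in the camera images.
- board_a: One of two like pale-wood boards, 180 (x) by 60 (y) by 12 thick, 90 g, z up. Origin: centre of the underside. One (not told which) is flat; the other is twisted: it stands on two diagonal corners, tilted 0.05 rad; pressing the raised corner tips it over by 0.13 rad (7 there). Starts in a holder, underside 20 above the bench (twisted: up to 3 more), -x end out.
- board_b: One of two like pale-wood boards, 180 (x) by 60 (y) by 12 thick, 90 g, z up. Origin: centre of the underside. One (not told which) is flat; the other is twisted: it stands on two diagonal corners, tilted 0.05 rad; pressing the raised corner tips it over by 0.13 rad (7 there). Starts in a holder, underside 20 above the bench (twisted: up to 3 more), -x end out.
- holder_a: Grey holder, fixed, with one board at the start. Origin on the bench under the board's middle, x along it. Base 20 high; side walls 66 apart, 6 thick, 50 high over the bench, x = -35 to +104; end wall at x = +98. Only the board's end x = -90 to -35 sticks out and can be gripped across its width; then lift straight up out of the walls.
- holder_b: Grey holder, fixed, with one board at the start. Origin on the bench under the board's middle, x along it. Base 20 high; side walls 66 apart, 6 thick, 50 high over the bench, x = -35 to +104; end wall at x = +98. Only the board's end x = -90 to -35 sticks out and can be gripped across its width; then lift straight up out of the walls.
- plate: Stone surface plate, fixed, 290 (x) by 140 (y), its flat top 40 above the bench. Origin on the bench under its centre. A loose brass weight stands near its +x end; there is room for a board lying along x with its centre at about x = -40, y = 0.
- plate_top (a point): Centre of the plate's top face, axes as the plate.
- nest: Fixture, fixed: aluminium base 230 (x) by 125 (y) by 15 high; on it blue walls 25 high round a pocket 188 by 66 for one board lying along x (either way round). A gap 60 wide in the middle of both long walls (x = -30 to +30) lets fingers that hold the board across its middle go down to the base; elsewhere there is no room for fingers. Origin on the bench under its centre.
- nest_floor (a point): Centre of the pocket's floor, 15 above the bench, axes as the nest.
- tray: Red open reject tray, fixed, 280 (x) by 160 (y) outside, walls 5 thick and 40 high, floor 5 thick. Origin on the bench under its centre. A loose offcut lies in it across its +x end; there is room for a board lying along x with its centre at about x = -35, y = 0.
- tray_floor (a point): Centre of the tray's floor, 5 above the bench, axes as the tray.
- weight: Bystander: loose brass weight with a knob, 40 across, 52 high, standing on the plate near its +x end. Origin under its centre.
- offcut: Bystander: loose wood offcut 30 by 90 by 12 lying in the tray near its +x end. Origin under its centre.
- spray: Bystander: clear bottle with blue cap, 60 across, 170 high, standing on the bench beyond the task's things. Origin under its centre.
- bundle: Bystander: banded bundle of wooden sticks, 76 across, 95 high, standing on the bench beyond the task's things. Origin under its centre.
- pot: Bystander: white pot with sticks, 72 across, 150 high with the sticks, standing on the bench beyond the task's things. Origin under its centre.

How it is judged (in metres and radians):
On the way, in this order (a step that is already met when the one before it is completed fails the run):
1. a board lies on the plate, let go (((contact force between board_a and plate above 0.3 N and angle between board_a's own z axis and vertical below 0.15 rad and z of board_a in the frame of plate_top below 0.008 m and contact force between the fingers and board_a below 0.05 N and linear speed of board_a below 0.02 m/s) or (contact force between board_b and plate above 0.3 N and angle between board_b's own z axis and vertical below 0.15 rad and z of board_b in the frame of plate_top below 0.008 m and contact force between the fingers and board_b below 0.05 N and linear speed of board_b below 0.02 m/s))), for 0.1 s.
2. it is pressed down near a corner with the fingertips, on the plate (((contact force between the fingers and board_a above 1 N and contact force between board_a and plate above 1.8 N and ((x of the grasp point in the frame of board_a above 0.05 m and y of the grasp point in the frame of board_a above 0.012 m) or (x of the grasp point in the frame of board_a above 0.05 m and y of the grasp point in the frame of board_a below -0.012 m) or (x of the grasp point in the frame of board_a below -0.05 m and y of the grasp point in the frame of board_a above 0.012 m) or (x of the grasp point in the frame of board_a below -0.05 m and y of the grasp point in the frame of board_a below -0.012 m))) or (contact force between the fingers and board_b above 1 N and contact force between board_b and plate above 1.8 N and ((x of the grasp point in the frame of board_b above 0.05 m and y of the grasp point in the frame of board_b above 0.012 m) or (x of the grasp point in the frame of board_b above 0.05 m and y of the grasp point in the frame of board_b below -0.012 m) or (x of the grasp point in the frame of board_b below -0.05 m and y of the grasp point in the frame of board_b above 0.012 m) or (x of the grasp point in the frame of board_b below -0.05 m and y of the grasp point in the frame of board_b below -0.012 m))))), for 0.06 s.
3. the first board is put away: lying level in the pocket or flat in the tray ((((horizontal distance between board_a and nest_floor below 0.006 m and z of board_a in the frame of nest_floor between -0.003 and 0.003 m and angle between the x axis of board_a and the x axis of nest, either way round below 0.05 rad and angle between the z axis of board_a and the z axis of nest, either way round below 0.03 rad and contact force between the fingers and board_a below 0.05 N and linear speed of board_a below 0.02 m/s) or (x of board_a in the frame of tray_floor between -0.055 and 0.055 m and y of board_a in the frame of tray_floor between -0.055 and 0.055 m and z of board_a in the frame of tray_floor below 0.012 m and angle between board_a's own z axis and vertical below 0.15 rad and contact force between the fingers and board_a below 0.05 N and linear speed of board_a below 0.02 m/s)) or ((horizontal distance between board_b and nest_floor below 0.006 m and z of board_b in the frame of nest_floor between -0.003 and 0.003 m and angle between the x axis of board_b and the x axis of nest, either way round below 0.05 rad and angle between the z axis of board_b and the z axis of nest, either way round below 0.03 rad and contact force between the fingers and board_b below 0.05 N and linear speed of board_b below 0.02 m/s) or (x of board_b in the frame of tray_floor between -0.055 and 0.055 m and y of board_b in the frame of tray_floor between -0.055 and 0.055 m and z of board_b in the frame of tray_floor below 0.012 m and angle between board_b's own z axis and vertical below 0.15 rad and contact force between the fingers and board_b below 0.05 N and linear speed of board_b below 0.02 m/s)))), for 0.1 s.
4. the other board lies on the plate, let go, the first still put away ((((contact force between board_a and plate above 0.3 N and angle between board_a's own z axis and vertical below 0.15 rad and z of board_a in the frame of plate_top below 0.008 m and contact force between the fingers and board_a below 0.05 N and linear speed of board_a below 0.02 m/s) and ((horizontal distance between board_b and nest_floor below 0.006 m and z of board_b in the frame of nest_floor between -0.003 and 0.003 m and angle between the x axis of board_b and the x axis of nest, either way round below 0.05 rad and angle between the z axis of board_b and the z axis of nest, either way round below 0.03 rad and contact force between the fingers and board_b below 0.05 N and linear speed of board_b below 0.02 m/s) or (x of board_b in the frame of tray_floor between -0.055 and 0.055 m and y of board_b in the frame of tray_floor between -0.055 and 0.055 m and z of board_b in the frame of tray_floor below 0.012 m and angle between board_b's own z axis and vertical below 0.15 rad and contact force between the fingers and board_b below 0.05 N and linear speed of board_b below 0.02 m/s))) or ((contact force between board_b and plate above 0.3 N and angle between board_b's own z axis and vertical below 0.15 rad and z of board_b in the frame of plate_top below 0.008 m and contact force between the fingers and board_b below 0.05 N and linear speed of board_b below 0.02 m/s) and ((horizontal distance between board_a and nest_floor below 0.006 m and z of board_a in the frame of nest_floor between -0.003 and 0.003 m and angle between the x axis of board_a and the x axis of nest, either way round below 0.05 rad and angle between the z axis of board_a and the z axis of nest, either way round below 0.03 rad and contact force between the fingers and board_a below 0.05 N and linear speed of board_a below 0.02 m/s) or (x of board_a in the frame of tray_floor between -0.055 and 0.055 m and y of board_a in the frame of tray_floor between -0.055 and 0.055 m and z of board_a in the frame of tray_floor below 0.012 m and angle between board_a's own z axis and vertical below 0.15 rad and contact force between the fingers and board_a below 0.05 N and linear speed of board_a below 0.02 m/s))))), for 0.1 s.
5. it is pressed down near a corner with the fingertips, on the plate ((((contact force between the fingers and board_a above 1 N and contact force between board_a and plate above 1.8 N and ((x of the grasp point in the frame of board_a above 0.05 m and y of the grasp point in the frame of board_a above 0.012 m) or (x of the grasp point in the frame of board_a above 0.05 m and y of the grasp point in the frame of board_a below -0.012 m) or (x of the grasp point in the frame of board_a below -0.05 m and y of the grasp point in the frame of board_a above 0.012 m) or (x of the grasp point in the frame of board_a below -0.05 m and y of the grasp point in the frame of board_a below -0.012 m))) and ((horizontal distance between board_b and nest_floor below 0.006 m and z of board_b in the frame of nest_floor between -0.003 and 0.003 m and angle between the x axis of board_b and the x axis of nest, either way round below 0.05 rad and angle between the z axis of board_b and the z axis of nest, either way round below 0.03 rad and contact force between the fingers and board_b below 0.05 N and linear speed of board_b below 0.02 m/s) or (x of board_b in the frame of tray_floor between -0.055 and 0.055 m and y of board_b in the frame of tray_floor between -0.055 and 0.055 m and z of board_b in the frame of tray_floor below 0.012 m and angle between board_b's own z axis and vertical below 0.15 rad and contact force between the fingers and board_b below 0.05 N and linear speed of board_b below 0.02 m/s))) or ((contact force between the fingers and board_b above 1 N and contact force between board_b and plate above 1.8 N and ((x of the grasp point in the frame of board_b above 0.05 m and y of the grasp point in the frame of board_b above 0.012 m) or (x of the grasp point in the frame of board_b above 0.05 m and y of the grasp point in the frame of board_b below -0.012 m) or (x of the grasp point in the frame of board_b below -0.05 m and y of the grasp point in the frame of board_b above 0.012 m) or (x of the grasp point in the frame of board_b below -0.05 m and y of the grasp point in the frame of board_b below -0.012 m))) and ((horizontal distance between board_a and nest_floor below 0.006 m and z of board_a in the frame of nest_floor between -0.003 and 0.003 m and angle between the x axis of board_a and the x axis of nest, either way round below 0.05 rad and angle between the z axis of board_a and the z axis of nest, either way round below 0.03 rad and contact force between the fingers and board_a below 0.05 N and linear speed of board_a below 0.02 m/s) or (x of board_a in the frame of tray_floor between -0.055 and 0.055 m and y of board_a in the frame of tray_floor between -0.055 and 0.055 m and z of board_a in the frame of tray_floor below 0.012 m and angle between board_a's own z axis and vertical below 0.15 rad and contact force between the fingers and board_a below 0.05 N and linear speed of board_a below 0.02 m/s))))), for 0.06 s.
At the end, for the whole second after the job is handed in: Both released and at rest. Flat board in the pocket: within 3 mm of its floor and 6 mm of its centre, square within 0.05 rad, level within 0.03 (the twisted one cannot lie so level). Twisted board in the tray: within 55 mm of its middle, less than 12 mm above its floor, tilted under 0.15 rad ((((horizontal distance between board_a and nest_floor below 0.006 m and z of board_a in the frame of nest_floor between -0.003 and 0.003 m and angle between the x axis of board_a and the x axis of nest, either way round below 0.05 rad and angle between the z axis of board_a and the z axis of nest, either way round below 0.03 rad and contact force between the fingers and board_a below 0.05 N and linear speed of board_a below 0.02 m/s) and (x of board_b in the frame of tray_floor between -0.055 and 0.055 m and y of board_b in the frame of tray_floor between -0.055 and 0.055 m and z of board_b in the frame of tray_floor below 0.012 m and angle between board_b's own z axis and vertical below 0.15 rad and contact force between the fingers and board_b below 0.05 N and linear speed of board_b below 0.02 m/s)) or ((horizontal distance between board_b and nest_floor below 0.006 m and z of board_b in the frame of nest_floor between -0.003 and 0.003 m and angle between the x axis of board_b and the x axis of nest, either way round below 0.05 rad and angle between the z axis of board_b and the z axis of nest, either way round below 0.03 rad and contact force between the fingers and board_b below 0.05 N and linear speed of board_b below 0.02 m/s) and (x of board_a in the frame of tray_floor between -0.055 and 0.055 m and y of board_a in the frame of tray_floor between -0.055 and 0.055 m and z of board_a in the frame of tray_floor below 0.012 m and angle between board_a's own z axis and vertical below 0.15 rad and contact force between the fingers and board_a below 0.05 N and linear speed of board_a below 0.02 m/s)))); the robot touches nothing.
It fails at once if a board is dropped (moves faster than 0.6 m/s untouched by the fingers) ((linear speed of board_a above 0.6 m/s and contact force between the fingers and board_a below 0.01 N) or (linear speed of board_b above 0.6 m/s and contact force between the fingers and board_b below 0.01 N)).
It fails at once if a bystander is moved more than 30 mm (distance of any of weight, offcut, spray, bundle, pot from where it was at the start of the episode above 0.03 m).
It also fails if it takes over 72 s, if anything falls off the work surface, if the arm or the gripper's body presses on something with over 40 N, if the wrist force passes 120 N, or if a joint passes its speed limit or range.

## Working session

There is one attempt and no reset: what is moved stays moved. The work goes in short steps, Python scripts to look and compute and a shell command to move; the robot and the scene stay as the last step left them, time stands still between calls to the robot, and variables do not carry over. Pictures are saved under pics/ and viewed, at most 10 in all, crops included, and the job is handed in when it is done.

```bash
ls; mkdir -p pics; cat > h.py <<'E'
import numpy as np, cv2
from plant import get_state, snapshot, get_calibration
def cloud(name):
    im,d=snapshot(name); c=get_calibration(name); K=np.array(c["camera_matrix"]);R=np.array(c["R"]);t=np.array(c["t"])
    v,u=np.mgrid[:400,:640]
    P=np.stack([(u-K[0,2])/K[0,0]*d,(v-K[1,2])/K[1,1]*d,d],-1)
    W=(P-t)@R
    W[d==0]=np.nan
    return im,W
E
python3 - <<'E'
from h import *
s=get_state();print(s['position'],s['tool_rot'],s['t'])
for n in("scene","top"):
    im,W=cloud(n); np.savez(n+'.npz',im=im,W=W); cv2.imwrite(f'pics/{n}0.png',im[:,:,::-1])
E
```

```text
pics
[0.13302283 0.55868494 0.23038074] [[-9.72793173e-01  2.31674495e-01 -6.09750227e-04]
 [ 2.31675254e-01  9.72791235e-01 -1.94672232e-03]
 [ 1.42153767e-04 -2.03502222e-03 -9.99997919e-01]] 0.0
```

View pics/top0.png

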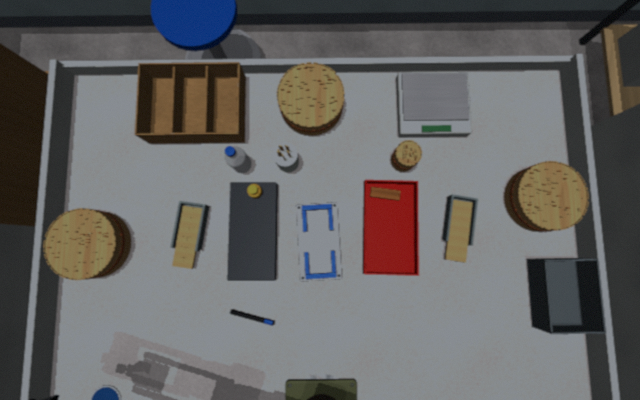

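View pics/scene0.png

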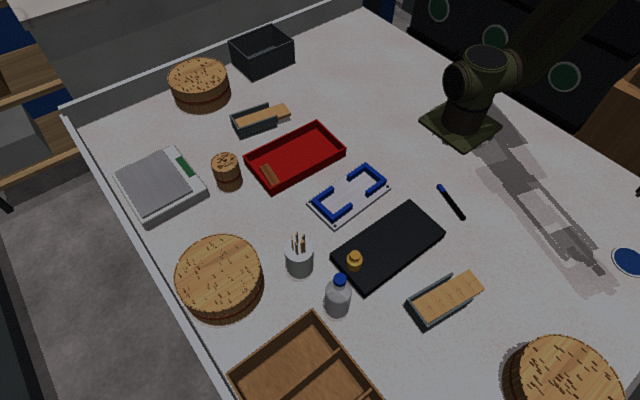

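The top picture shows the left holder and board at (188,235), the plate at (252,230), the nest at (319,241), the tray at (390,228) and the right holder and board at (460,230). The weight is at (254,190) and the offcut at (386,193). The scene view agrees.

```bash
cat >> h.py <<'E'
def rect(W,mask):
    p=W[mask&np.isfinite(W[...,0])]
    p=p[np.abs(p[:,2]-np.median(p[:,2]))<.01]
    (c,(a,b),th)=cv2.minAreaRect((p[:,:2]*1000).astype(np.float32))
    if a<b: a,b,th=b,a,th+90
    th=(th+90)%180-90
    return len(p),'c',np.round(c,1),'size',round(a,1),round(b,1),'deg',round(th,2),'z',np.round(np.percentile(p[:,2],[5,50,95])*1000,1)
def boxm(u0,u1,v0,v1):
    m=np.zeros((400,640),bool); m[v0:v1,u0:u1]=1; return m
E
python3 - <<'E'
from h import *
f=np.load('top.npz');im=f['im'];W=f['W'];hsv=cv2.cvtColor(im,cv2.COLOR_RGB2HSV);H,S,V=[hsv[...,i].astype(int) for i in range(3)]
z=W[...,2]
wood=(H>10)&(H<28)&(S>70)&(V>110)
red=((H<6)|(H>174))&(S>150)
blue=(H>100)&(H<130)&(S>130)
for n,m in dict(a=wood&boxm(165,215,195,275),b=wood&boxm(440,482,190,270),tray_all=red&boxm(355,425,170,285),trayrim=red&(z>.03)&boxm(355,425,170,285),trayfl=red&(z<.015)&boxm(355,425,170,285),nestwall=blue&(z>.03)&boxm(290,350,195,285),nestbase=(z>.008)&boxm(288,350,190,290),plate=(V<80)&boxm(222,284,175,285)&(z>.03),wt=(z>.055)&boxm(240,270,175,205),off=wood&boxm(366,406,184,203),ha=(z>.035)&boxm(165,215,190,275),hb=(z>.035)&boxm(440,482,190,270)).items():
    print(n,*rect(W,m))
print(im[230,188],im[230,460],im[230,250],im[230,390])
E
```

```text
a 1136 c [517.4 391.1] size 177.4 58.5 deg -8.69 z [29.2 33.  36.7]
b 1140 c [ 524.7 -415.5] size 178.6 59.2 deg -10.6 z [28.5 32.  35.7]
tray_all 4059 c [ 538.3 -213.6] size 271.1 147.7 deg -2.26 z [1.4 5.2 9.3]
trayrim 420 c [ 538.9 -211.2] size 275.4 158.0 deg -2.05 z [31.8 39.9 43.7]
trayfl 4051 c [ 538.3 -213.6] size 271.1 147.7 deg -2.26 z [1.4 5.2 9.2]
nestwall 505 c [499.9   2.4] size 213.0 86.5 deg 2.81 z [36.1 40.1 43.9]
nestbase 2508 c [499.7   3.8] size 230.2 125.1 deg 2.76 z [11.3 15.3 19. ]
plate 4337 c [532.9 197.5] size 283.0 137.6 deg -0.75 z [36.4 40.1 43.8]
wt 81 c [646.7 189.4] size 38.0 38.0 deg 89.42 z [67.  71.4 74.3]
off 144 c [ 641.7 -202.1] size 84.6 27.1 deg 82.2 z [13.2 16.9 20.6]
ha 611 c [523.  389.9] size 191.0 79.5 deg -8.61 z [35.2 41.5 51.7]
hb 410 c [ 536.7 -414.9] size 179.9 80.6 deg -9.99 z [37.3 48.3 52.9]
[136 121  80] [138 119  80] [53 56 60] [136  24  23]
```

```bash
python3 -m crank '1 0.4 -0.2 0 0 0 0.026; 1 0.8 -0.4 0 0 0 0.026;1 0.8 -0.4 0 0 0 0.026;1 0.8 -0.4 0 0 0 0.026' 40; python3 -m crank '1 0.4 -0.2 -0.1 0 0 0; 1 0.8 -0.39 -0.6 0 0 0;1 0.8 -0.39 -0.6 0 0 0;1 0.8 -0.39 -0.6 0 0 0;1 0.8 -0.39 -0.6 0 0 0'; python3 -c "
from h import *
s=get_state();print(s['tool_rot'],s['wrist_force'])"
```

```text
t: 0.5
position: [0.2958, 0.4774, 0.2309]
tool_rot: [[-0.988, 0.153, 0.001], [0.153, 0.988, -0.001], [-0.001, -0.001, -1.0]]
wrist_force: [0.3, 0.3, 1.0]
finger_gap: 0.0853
gripper_force: 0.0
t: 1.0
position: [0.4545, 0.3982, 0.1076]
tool_rot: [[-0.988, 0.154, -0.003], [0.154, 0.988, -0.004], [0.003, -0.004, -1.0]]
wrist_force: [-0.2, 0.0, 0.2]
finger_gap: 0.0853
gripper_force: 0.0
[[-0.98803174  0.15421202 -0.00345502]
 [ 0.15422517  0.9880279  -0.00393287]
 [ 0.00280716 -0.00441865 -0.9999863 ]] [-0.20899941  0.03394895  0.16990159]
```

```bash
python3 -m crank '1 0 0 -0.2 0 0 0; 1 0 0 -0.4 0 0 0;1 0 0 -0.47 0 0 0;1 0 0 -0.47 0 0 0'
```

```text
t: 1.4
position: [0.4512, 0.4005, 0.0153]
tool_rot: [[-0.989, 0.151, -0.004], [0.151, 0.989, -0.003], [0.004, -0.004, -1.0]]
wrist_force: [-0.7, -0.1, 0.6]
finger_gap: 0.0854
gripper_force: 0.0
```

```bash
python3 -m crank '0.4 0 0 0 0 0 0;0.4 0 0 0 0 0 0;0.4 0 0 0 0 0 0;0.4 0 0 0 0 0 0;0.4 0 0 0 0 0 0' 50;  python3 -m crank '0.4 0 0 0.1 0 0 0;0.4 0 0 0.2 0 0 0;0.4 0 0 0.4 0 0 0;0.4 0 0 0.6 0 0 0;0.4 0 0 0.6 0 0 0'; python3 - <<'E'
from h import *
im,W=cloud("top");cv2.imwrite('pics/top1.png',cv2.resize(im[:,:,::-1][130:330,120:360],(720,600)))
E
```

```text
t: 1.9
position: [0.4539, 0.4021, 0.0192]
tool_rot: [[-0.988, 0.152, 0.002], [0.152, 0.988, 0.002], [-0.002, 0.002, -1.0]]
wrist_force: [-1.1, -1.4, 5.9]
finger_gap: 0.0585
gripper_force: 54.9
t: 2.4
position: [0.457, 0.4046, 0.1441]
tool_rot: [[-0.988, 0.151, 0.011], [0.151, 0.988, 0.009], [-0.009, 0.01, -1.0]]
wrist_force: [-0.4, 1.5, -0.5]
finger_gap: 0.0583
gripper_force: 54.0
```

View pics/top1.png

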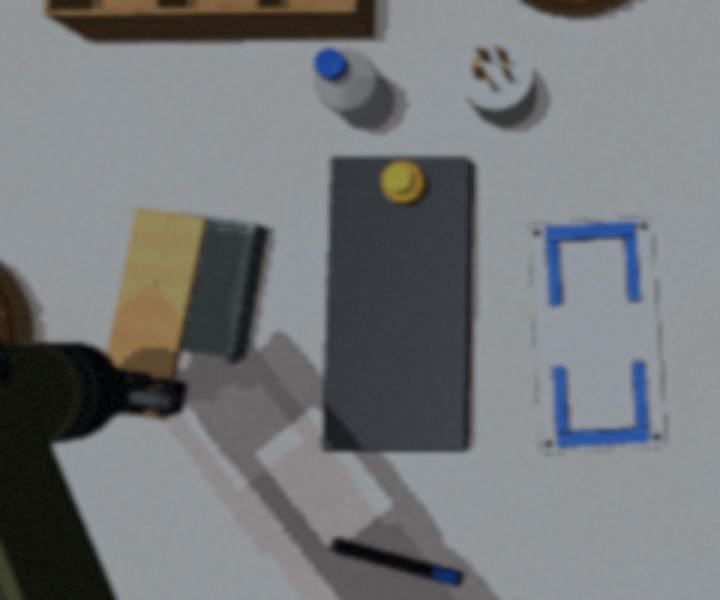

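```bash
python3 -m crank '0.4 0 -0.2 0 0 0 0.02;0.4 -0.1 -0.4 0 0 0 0.044;0.4 -0.12 -0.6 0 0 0 0.044;0.4 -0.12 -0.8 0 0 0 0.044;0.4 -0.12 -1 0 0 0 0.044'; python3 -m crank '0.4 0 0 0 0 0 0;0.4 0 0 0 0 0 0;0.4 0 0 0 0 0 0'; python3 - <<'E'
from h import *
s=get_state();print(s['position'],s['wrist_force'],s['tool_rot'])
def seg(W,im,m):
    hsv=cv2.cvtColor(im,cv2.COLOR_RGB2HSV);H,S,V=[hsv[...,i].astype(int) for i in range(3)]
    return (H>10)&(H<28)&(S>70)&(V>90)&(W[...,2]>.1)&(W[...,2]<.2)&m
im,W=cloud("top")
m=seg(W,im,boxm(200,310,150,300));print(rect(W,m))
p=W[m];x=p[:,0];
p=p[np.abs(p[:,2]-np.median(p[:,2]))<.015]
A=np.c_[p[:,:2]-p[:,:2].mean(0),np.ones(len(p))];print(np.linalg.lstsq(A,p[:,2],rcond=None)[0],p.mean(0))
E
```

```text
t: 2.95
position: [0.4278, 0.1998, 0.1363]
tool_rot: [[-1.0, 0.013, -0.002], [0.013, 1.0, -0.001], [0.002, -0.001, -1.0]]
wrist_force: [1.3, -0.5, -0.9]
finger_gap: 0.0584
gripper_force: 54.0
t: 3.25
position: [0.4293, 0.2021, 0.137]
tool_rot: [[-1.0, 0.014, -0.0], [0.014, 1.0, 0.001], [0.0, 0.001, -1.0]]
wrist_force: [0.3, 0.0, -0.9]
finger_gap: 0.0582
gripper_force: 54.1
[0.42932675 0.20207274 0.13696054] [ 0.26743313  0.02663802 -0.8695189 ] [[-9.99903511e-01  1.38898707e-02 -2.00335788e-04]
 [ 1.38897550e-02  9.99903372e-01  5.67594458e-04]
 [ 2.08200244e-04  5.64757077e-04 -9.99999819e-01]]
(1098, 'c', array([585.6, 175.3]), 'size', 351.5, 96.7, 'deg', -15.75, 'z', array([146. , 149.6, 153.3]))
[0.0116322  0.04645015 0.14957048] [0.51949705 0.19829497 0.14957048]
```

```bash
python3 -m crank '0.4 0 0 -0.2 0 0 0;0.4 0 0 -0.4 0 0 0;0.4 0 0 -0.44 0 0 0;0.4 0 0 -0.45 0 0 0;0.4 0 0 -0.46 0 0 0';python3 -m crank '0.4 0 0 -0.005 0 0 0;0.4 0 0 -0.01 0 0 0;0.4 0 0 -0.01 0 0 0'
```

```text
t: 3.8
position: [0.4302, 0.2023, 0.046]
tool_rot: [[-1.0, 0.013, 0.001], [0.013, 1.0, 0.001], [-0.001, 0.001, -1.0]]
wrist_force: [0.5, 0.2, -0.5]
finger_gap: 0.0584
gripper_force: 54.2
t: 4.1
position: [0.4299, 0.2016, 0.0442]
tool_rot: [[-1.0, 0.014, 0.002], [0.014, 1.0, 0.001], [-0.002, 0.001, -1.0]]
wrist_force: [0.7, -0.9, -1.2]
finger_gap: 0.0584
gripper_force: 54.2
```

```bash
python3 -m crank '0.4 0 0 -0.005 0 0 0;0.4 0 0 -0.01 0 0 0;0.4 0 0 -0.01 0 0 0';python3 -m crank '0.4 0 0 -0.005 0 0 0;0.4 0 0 -0.01 0 0 0;0.4 0 0 -0.01 0 0 0'
```

```text
t: 4.4
position: [0.4297, 0.2014, 0.0419]
tool_rot: [[-1.0, 0.014, 0.001], [0.014, 1.0, 0.0], [-0.001, 0.0, -1.0]]
wrist_force: [-0.5, 0.2, 3.6]
finger_gap: 0.0582
gripper_force: 54.7
t: 4.7
position: [0.4297, 0.2014, 0.0415]
tool_rot: [[-1.0, 0.014, 0.002], [0.014, 1.0, 0.001], [-0.002, 0.001, -1.0]]
wrist_force: [-4.3, -3.4, 23.5]
finger_gap: 0.0583
gripper_force: 56.8
```

```bash
python3 -m crank '0.4 0 0 0.008 0 0 0;0.8 0 0 0.008 0 0 0;1 0 0 0.008 0 0 0;1 0 0 0.008 0 0 0';python3 -m crank '1 0 0 0.1 0 0 0;1 0 0 0.3 0 0 0;0 0 0 0.5 0 0 0;0 -0.35 0 0.5 0 0 0;0 -0.35 0 0.5 0 0 0'; cat >> h.py <<'E'
def board(W,im,zlo,zhi,m):
    hsv=cv2.cvtColor(im,cv2.COLOR_RGB2HSV);H,S,V=[hsv[...,i].astype(int) for i in range(3)]
    mm=(H>8)&(H<30)&(S>60)&(V>60)&(W[...,2]>zlo)&(W[...,2]<zhi)&m
    mm=cv2.morphologyEx(mm.astype(np.uint8),cv2.MORPH_OPEN,np.ones((3,3)))
    n,l,st,_=cv2.connectedComponentsWithStats(mm); mm=l==1+np.argmax(st[1:,4])
    p=W[mm]; c=p.mean(0)
    A=np.c_[p[:,:2]-c[:2],np.ones(len(p))];r=np.linalg.lstsq(A,p[:,2],rcond=None)[0]
    print(*rect(W,mm),'slope',np.round(r[:2],4),'meanz',round(r[2],4))
E
python3 -c "
from h import *
im,W=cloud('top');board(W,im,.04,.07,boxm(225,280,200,285));cv2.imwrite('pics/t2.png',cv2.resize(im[:,:,::-1][130:330,170:410],(720,600)))"
```

```text
t: 5.1
position: [0.4291, 0.2013, 0.0406]
tool_rot: [[-1.0, 0.014, -0.0], [0.014, 1.0, -0.0], [0.0, -0.0, -1.0]]
wrist_force: [0.3, -0.1, 0.7]
finger_gap: 0.0854
gripper_force: 0.0
t: 5.6
position: [0.3563, 0.2008, 0.1414]
tool_rot: [[-1.0, 0.014, -0.002], [0.014, 1.0, -0.0], [0.002, -0.0, -1.0]]
wrist_force: [-1.6, 0.2, -1.1]
finger_gap: 0.0441
gripper_force: 0.0
1321 c [493.7 202.1] size 180.1 62.0 deg -2.16 z [49.5 53.8 58.3] slope [-0.0161 -0.032 ] meanz 0.0538
```

View pics/t2.png

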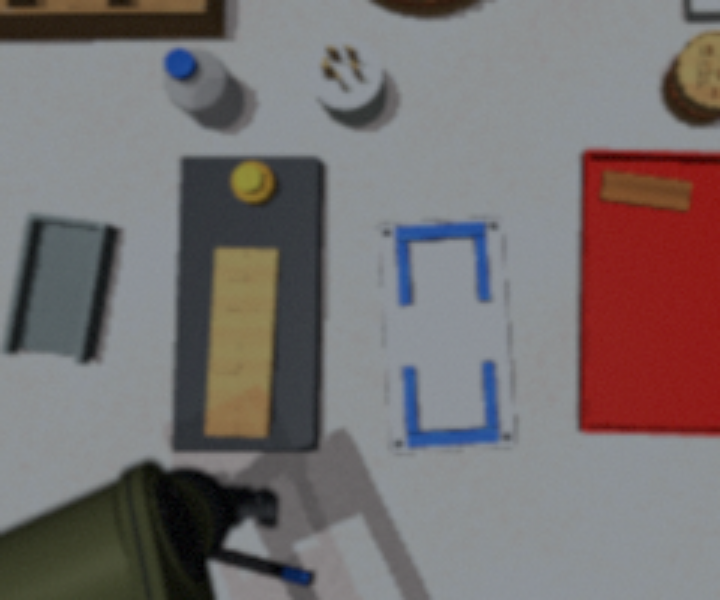

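The board lies on the plate at about crop pixels (243,340) and the arm is clear. Its slope suggests a rock about one diagonal. Next I press the raised (-x,-y) corner.

```bash
python3 -m crank '0 0.15 -0.05 -0.1 0 0 0;0 0.295 -0.09 -0.25 0 0 0;0 0.295 -0.09 -0.34 0 0 0;0 0.295 -0.09 -0.36 0 0 0;0 0.295 -0.09 -0.38 0 0 0'; python3 -m crank '0 0 0 -0.01 0 0 0;0 0 0 -0.02 0 0 0;0 0 0 -0.03 0 0 0;0 0 0 -0.04 0 0 0;0 0 0 -0.04 0 0 0'
```

```text
t: 6.15
position: [0.4174, 0.1831, 0.0642]
tool_rot: [[-1.0, 0.014, -0.002], [0.014, 1.0, -0.001], [0.002, -0.001, -1.0]]
wrist_force: [0.0, 0.5, -0.1]
finger_gap: -0.0004
gripper_force: 0.0
t: 6.65
position: [0.4182, 0.1834, 0.057]
tool_rot: [[-1.0, 0.014, 0.0], [0.014, 1.0, 0.0], [-0.0, 0.0, -1.0]]
wrist_force: [-0.3, -1.1, 0.3]
finger_gap: 0.0002
gripper_force: 0.0
```

```bash
for i in 1; do python3 -m crank '0 0 0 -0.01 0 0 0;0 0 0 -0.01 0 0 0' ; done; python3 -m crank '0 0 0 -0.01 0 0 0;0 0 0 -0.01 0 0 0'|grep -E "pos|wrist";  python3 -m crank '0 0 0 -0.01 0 0 0;0 0 0 -0.01 0 0 0'|grep -E "pos|wrist"
```

```text
t: 6.85
position: [0.4181, 0.1834, 0.0548]
tool_rot: [[-1.0, 0.014, -0.0], [0.014, 1.0, -0.0], [0.0, -0.0, -1.0]]
wrist_force: [0.4, 0.3, -0.2]
finger_gap: 0.0003
gripper_force: 0.0
position: [0.4181, 0.1833, 0.0527]
wrist_force: [-0.7, 0.5, 0.2]
position: [0.4183, 0.1833, 0.0521]
wrist_force: [-2.7, -0.7, 14.1]
```

```bash
python3 -c "
from h import *
for n,b in (('top',boxm(225,280,200,285)),('scene',boxm(320,450,190,300))):
    im,W=cloud(n);board(W,im,.04,.07,b)
"; python3 -m crank '0 0 0 0.1 0 0 0;0 0 0 0.3 0 0 0;0 -0.3 0 0.4 0 0 0;0 -0.4 0 0.4 0 0 0;0 -0.4 0 0.4 0 0 0'; python3 -c "
from h import *
for n,b in (('top',boxm(225,280,200,285)),('scene',boxm(320,450,190,300))):
    im,W=cloud(n);board(W,im,.04,.07,b)
"
```

```text
902 c [513.8 199.5] size 139.4 60.1 deg -2.33 z [50.  54.2 59.3] slope [0.0213 0.0968] meanz 0.0542
1297 c [494.  200.1] size 180.2 62.2 deg -3.39 z [51.6 55.2 59.5] slope [0.0241 0.0735] meanz 0.0552
t: 7.85
position: [0.3327, 0.1821, 0.131]
tool_rot: [[-1.0, 0.013, -0.004], [0.013, 1.0, -0.001], [0.004, -0.001, -1.0]]
wrist_force: [-0.4, -0.3, 0.4]
finger_gap: 0.0001
gripper_force: 0.0
1323 c [493.6 201.8] size 179.6 61.1 deg -2.01 z [49.6 53.9 58.2] slope [-0.0145 -0.0305] meanz 0.0538
1428 c [489.3 202. ] size 189.4 62.5 deg -2.96 z [51.5 54.7 58.5] slope [-0.0137 -0.0321] meanz 0.0546
```

Board a rocks: its slope swings from -0.03 to about +0.09 while pressed, then springs back. It goes to the tray.

```bash
python3 -m crank '1 0.2 0.05 0 0 0 -0.007;1 0.4 0.097 0 0 0 -0.007;1 0.6 0.097 0 0 0 -0.007;1 0.778 0.097 -0.1 0 0 -0.007;1 0.778 0.097 -0.2 0 0 -0.007'; python3 -m crank '1 0 0 -0.1 0 0 0;1 0 0 -0.2 0 0 0;1 0 0 -0.235 0 0 0;1 0 0 -0.235 0 0 0'; python3 -m crank '0.4 0 0 0 0 0 0;0.4 0 0 0 0 0 0;0.4 0 0 0 0 0 0;0.4 0 0 0 0 0 0;0.4 0 0 0 0 0 0' 50;  python3 -m crank '0.4 0 0 0.1 0 0 0;0.4 0 0 0.2 0 0 0;0.4 0 0 0.4 0 0 0;0.4 0 0 0.5 0 0 0;0.4 0 0 0.5 0 0 0'
```

```text
t: 8.45
position: [0.5033, 0.2038, 0.0908]
tool_rot: [[-0.999, 0.038, 0.01], [0.038, 0.999, 0.002], [-0.01, 0.003, -1.0]]
wrist_force: [0.0, 1.3, -0.7]
finger_gap: 0.0725
gripper_force: 0.0
t: 8.85
position: [0.4939, 0.2024, 0.0424]
tool_rot: [[-0.999, 0.036, -0.002], [0.036, 0.999, -0.001], [0.002, -0.001, -1.0]]
wrist_force: [-1.0, 0.5, -0.1]
finger_gap: 0.0857
gripper_force: 0.0
t: 9.35
position: [0.495, 0.2031, 0.0453]
tool_rot: [[-0.999, 0.036, 0.003], [0.036, 0.999, 0.001], [-0.003, 0.001, -1.0]]
wrist_force: [-0.6, -0.3, 6.4]
finger_gap: 0.0579
gripper_force: 53.2
t: 9.85
position: [0.4962, 0.2036, 0.1473]
tool_rot: [[-0.999, 0.036, 0.007], [0.036, 0.999, 0.002], [-0.007, 0.003, -1.0]]
wrist_force: [0.3, 0.5, -1.4]
finger_gap: 0.0577
gripper_force: 53.9
```

```bash
python3 -m crank '0.4 0 -0.15 0 0 0 0;0.4 0 -0.4 0 0 0 0;0.4 0.02 -0.6 0 0 0 0;0.4 0.03 -0.8 0 0 0 0;0.4 0.05 -1 0 0 0 0'; python3 -m crank '0.4 0 -0.25 0 0 0 0;0.4 0 -0.5 0 0 0 0;0.4 0 -0.75 0 0 0 0;0.4 0 -0.95 0 0 0 0;0.4 0 -1 0 0 0 0';python3 -m crank '0.4 0 -0.065 -0.1 0 0 0;0.4 0 -0.065 -0.3 0 0 0;0.4 0 -0.065 -0.5 0 0 0;0.4 0 -0.065 -0.57 0 0 0;0.4 0 -0.065 -0.6 0 0 0';python3 -m crank '0.4 0 0 -0.015 0 0 0;0.4 0 0 -0.03 0 0 0;0.4 0 0 -0.03 0 0 0'
```

```text
t: 10.35
position: [0.5023, 0.0014, 0.1425]
tool_rot: [[-0.999, 0.036, -0.003], [0.036, 0.999, 0.0], [0.003, 0.0, -1.0]]
wrist_force: [0.2, 0.4, -1.7]
finger_gap: 0.0573
gripper_force: 53.9
t: 10.85
position: [0.5034, -0.2013, 0.1426]
tool_rot: [[-0.999, 0.04, -0.001], [0.04, 0.999, -0.001], [0.001, -0.001, -1.0]]
wrist_force: [0.3, 0.4, -1.1]
finger_gap: 0.0576
gripper_force: 53.9
t: 11.35
position: [0.5013, -0.2084, 0.0208]
tool_rot: [[-0.999, 0.036, -0.006], [0.036, 0.999, 0.003], [0.006, 0.003, -1.0]]
wrist_force: [0.6, -0.2, -0.6]
finger_gap: 0.0576
gripper_force: 53.9
t: 11.65
position: [0.5045, -0.2103, 0.0185]
tool_rot: [[-0.999, 0.036, 0.001], [0.036, 0.999, -0.001], [-0.001, -0.001, -1.0]]
wrist_force: [-0.5, 0.1, -0.1]
finger_gap: 0.0579
gripper_force: 54.0
```

```bash
python3 -m crank '0.4 0 0 -0.01 0 0 0;0.4 0 0 -0.02 0 0 0;0.4 0 0 -0.02 0 0 0'|grep -E "pos|wrist";python3 -m crank '0.4 0 0 -0.005 0 0 0;0.4 0 0 -0.01 0 0 0;0.4 0 0 -0.01 0 0 0'|grep -E "pos|wrist";python3 -m crank '0.4 0 0 -0.005 0 0 0;0.4 0 0 -0.01 0 0 0;0.4 0 0 -0.01 0 0 0'|grep -E "pos|wrist"
```

```text
position: [0.5039, -0.2103, 0.0141]
wrist_force: [0.2, 0.5, -0.9]
position: [0.5037, -0.2102, 0.0118]
wrist_force: [-0.2, 0.0, -0.2]
position: [0.5039, -0.2103, 0.0104]
wrist_force: [-0.4, 0.2, 3.5]
```

```bash
python3 -m crank '0.8 0 0 0 0 0 0;1 0 0 0 0 0 0;1 0 0 0 0 0 0;1 0 0 0.05 0 0 0;1 0 0 0.2 0 0 0'; python3 -m crank '1 0 0 0.2 0 0 0;1 -0.04 -0.15 0.4 0 0 -0.02;1 -0.1 -0.4 0.4 0 0 -0.046;1 -0.16 -0.6 0.4 0 0 -0.046;1 -0.215 -0.8 0.4 0 0 -0.046'; python3 -m crank '1 0 -0.165 0 0 0 0;1 0 -0.165 -0.1 0 0 0;1 0 -0.165 -0.1 0 0 0'; python3 -c "
from h import *
s=get_state();print(s['q'])
im,W=cloud('top');board(W,im,.004,.035,boxm(365,416,204,270));cv2.imwrite('pics/t3.png',cv2.resize(im[:,:,::-1][130:330,300:540],(720,600)))
board(W,im,.02,.05,boxm(440,482,190,240))"
```

```text
t: 13.05
position: [0.5017, -0.2092, 0.0483]
tool_rot: [[-0.999, 0.036, -0.006], [0.036, 0.999, 0.003], [0.006, 0.003, -1.0]]
wrist_force: [0.3, -0.2, -0.1]
finger_gap: 0.0854
gripper_force: 0.0
t: 13.55
position: [0.4606, -0.372, 0.1316]
tool_rot: [[-0.984, 0.179, 0.002], [0.179, 0.984, -0.002], [-0.002, -0.001, -1.0]]
wrist_force: [0.1, -0.6, -0.4]
finger_gap: 0.0855
gripper_force: 0.0
t: 13.85
position: [0.4591, -0.4032, 0.1084]
tool_rot: [[-0.983, 0.181, -0.003], [0.181, 0.983, 0.003], [0.003, 0.002, -1.0]]
wrist_force: [-0.4, 0.7, 0.2]
finger_gap: 0.0853
gripper_force: 0.0
[-4.52482977e+01  2.68582203e+01  9.06673102e+01  5.36657477e-03
  6.27057062e+01 -1.24800692e+02]
1211 c [ 502.9 -209.1] size 180.0 64.2 deg -2.59 z [14.7 18.8 23.4] slope [-0.0171  0.0003] meanz 0.0185
785 c [ 554.3 -422.4] size 121.7 60.8 deg -10.24 z [28.  32.  35.7] slope [-0.0025  0.0195] meanz 0.0318
```

View pics/t3.png

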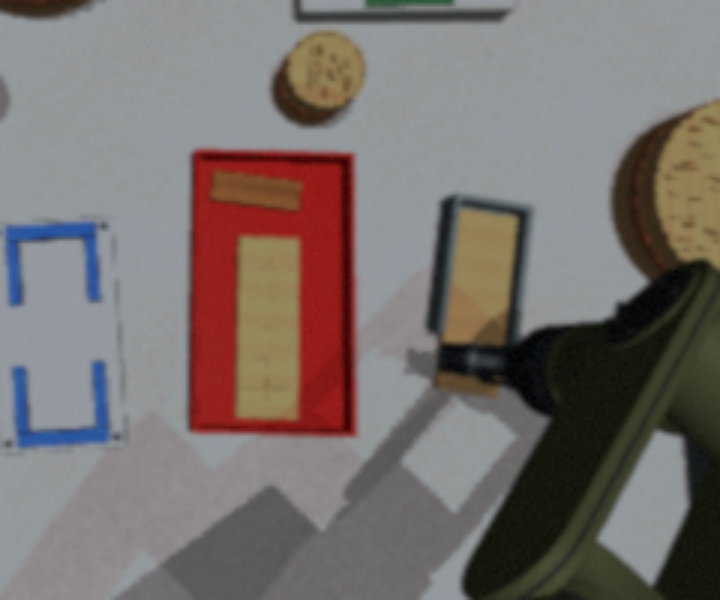

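```bash
python3 -m crank '1 0 0 -0.2 0 0 0; 1 0 0 -0.4 0 0 0;1 0 0 -0.47 0 0 0;1 0 0 -0.47 0 0 0'; python3 -m crank '0.4 0 0 0 0 0 0;0.4 0 0 0 0 0 0;0.4 0 0 0 0 0 0;0.4 0 0 0 0 0 0;0.4 0 0 0 0 0 0' 50;  python3 -m crank '0.4 0 0 0.1 0 0 0;0.4 0 0 0.2 0 0 0;0.4 0 0 0.4 0 0 0;0.4 0 0 0.6 0 0 0;0.4 0 0 0.6 0 0 0'
```

```text
t: 14.3
position: [0.4597, -0.4011, 0.0144]
tool_rot: [[-0.984, 0.178, -0.004], [0.178, 0.984, 0.004], [0.004, 0.003, -1.0]]
wrist_force: [0.5, 0.4, 0.1]
finger_gap: 0.0855
gripper_force: 0.0
t: 14.8
position: [0.4622, -0.4043, 0.0179]
tool_rot: [[-0.984, 0.18, 0.003], [0.18, 0.984, -0.003], [-0.004, -0.002, -1.0]]
wrist_force: [0.3, 0.9, 7.3]
finger_gap: 0.0582
gripper_force: 56.7
t: 15.3
position: [0.4639, -0.4064, 0.1425]
tool_rot: [[-0.984, 0.18, 0.009], [0.179, 0.984, -0.009], [-0.01, -0.007, -1.0]]
wrist_force: [0.3, -1.6, -0.5]
finger_gap: 0.0585
gripper_force: 55.9
```

```bash
python3 -m crank '0.4 0 0.2 0 0 0 0;0.4 0 0.4 0 0 0 0;0.4 0 0.6 0 0 0 0.02;0.4 0 0.8 0 0 0 0.03;0.4 0 1 0 0 0 0.03'|head -2; python3 -m crank '0.4 0 0.25 0 0 0 0;0.4 0 0.5 0 0 0 0;0.4 0 0.75 0 0 0 0.02;0.4 0 0.95 0 0 0 0.024;0.4 0 1 0 0 0 0.024'|head -2; python3 -m crank '0.4 -0.03 0.2 0 0 0 0;0.4 -0.06 0.4 0 0 0 0;0.4 -0.1 0.6 0 0 0 0;0.4 -0.16 0.8 0 0 0 0;0.4 -0.16 1 0 0 0 0'|head -2;python3 -m crank '0.4 0 0 -0.1 0 0 0;0.4 0 0 -0.3 0 0 0;0.4 0 0 -0.42 0 0 0;0.4 0 0 -0.44 0 0 0;0.4 0 0 -0.45 0 0 0';python3 -c "
from h import *
im,W=cloud('top');board(W,im,.04,.075,boxm(225,280,200,285))"
```

```text
t: 15.8
position: [0.46, -0.2016, 0.1355]
t: 16.3
position: [0.4593, 0.0003, 0.1355]
t: 16.8
position: [0.4267, 0.197, 0.1354]
t: 17.3
position: [0.4287, 0.1961, 0.0454]
tool_rot: [[-1.0, 0.011, -0.002], [0.011, 1.0, -0.001], [0.001, -0.001, -1.0]]
wrist_force: [0.6, 0.7, -0.9]
finger_gap: 0.0583
gripper_force: 55.9
926 c [513.  197.1] size 139.0 60.6 deg -0.67 z [54.4 58.  61.9] slope [-0.0122  0.0207] meanz 0.058
```

```bash
python3 -m crank '0.4 0 0 -0.01 0 0 0;0.4 0 0 -0.015 0 0 0;0.4 0 0 -0.015 0 0 0'|grep -E "pos|wrist";python3 -m crank '0.4 0 0 -0.005 0 0 0;0.4 0 0 -0.01 0 0 0;0.4 0 0 -0.01 0 0 0'|grep -E "pos|wrist"
```

```text
position: [0.4295, 0.1968, 0.0437]
wrist_force: [-0.9, -0.4, -0.1]
position: [0.4288, 0.1967, 0.0409]
wrist_force: [-0.8, 0.6, 0.7]
```

```bash
python3 -m crank '0.4 0 0 -0.005 0 0 0;0.4 0 0 -0.01 0 0 0;0.4 0 0 -0.01 0 0 0'|grep -E "pos|wrist"
```

```text
position: [0.4289, 0.1968, 0.0388]
wrist_force: [-1.0, -0.6, 0.5]
```

```bash
python3 -m crank '0.4 0 0 -0.005 0 0 0;0.4 0 0 -0.005 0 0 0;0.4 0 0 -0.005 0 0 0'|grep -E "pos|wrist"; python3 -m crank '0.4 0 0 -0.005 0 0 0;0.4 0 0 -0.005 0 0 0'|grep -E "pos|wrist"
```

```text
position: [0.4289, 0.1968, 0.0385]
wrist_force: [-1.0, -0.7, 6.7]
position: [0.4289, 0.1968, 0.0385]
wrist_force: [-3.4, -0.3, 16.8]
```

```bash
python3 -m crank '0.4 0 0 0.008 0 0 0;0.8 0 0 0.008 0 0 0;1 0 0 0.008 0 0 0;1 0 0 0.008 0 0 0'|head -2;python3 -m crank '1 0 0 0.1 0 0 0;1 0 0 0.3 0 0 0;0 0 0 0.5 0 0 0;0 -0.35 0 0.5 0 0 0;0 -0.35 0 0.5 0 0 0';  python3 -c "
from h import *
for n,b in (('top',boxm(225,280,200,285)),('scene',boxm(320,450,190,300))):
    im,W=cloud(n);board(W,im,.04,.07,b)
"
```

```text
t: 19.15
position: [0.4288, 0.1967, 0.0383]
t: 19.65
position: [0.3559, 0.1963, 0.1392]
tool_rot: [[-1.0, 0.011, -0.001], [0.011, 1.0, -0.0], [0.001, -0.0, -1.0]]
wrist_force: [-0.5, 0.1, -0.4]
finger_gap: 0.0444
gripper_force: 0.0
1320 c [493.1 197.9] size 179.9 61.1 deg -0.45 z [48.2 52.2 55.5] slope [-0.0003  0.0119] meanz 0.052
1391 c [489.1 197.5] size 188.0 61.1 deg -0.72 z [50.3 53.2 56. ] slope [0.0017 0.0042] meanz 0.053
```

Board b lies level (top at 52.0 mm, slope about 0). I press two adjacent corners, which covers both diagonals.

```bash
python3 -m crank '0 0.15 -0.05 -0.1 0 0 0;0 0.295 -0.09 -0.25 0 0 0;0 0.295 -0.09 -0.34 0 0 0;0 0.295 -0.09 -0.38 0 0 0;0 0.295 -0.09 -0.4 0 0 0'|head -2; python3 -m crank '0 0 0 -0.01 0 0 0;0 0 0 -0.02 0 0 0;0 0 0 -0.025 0 0 0;0 0 0 -0.025 0 0 0'|grep -E "pos|wrist";python3 -m crank '0 0 0 -0.01 0 0 0;0 0 0 -0.01 0 0 0'|grep -E "pos|wrist"
```

```text
t: 20.25
position: [0.4174, 0.1784, 0.0573]
position: [0.418, 0.179, 0.054]
wrist_force: [-0.5, -0.4, 0.7]
position: [0.4182, 0.179, 0.0521]
wrist_force: [-0.3, 0.6, 3.7]
```

```bash
python3 -m crank '0 0 0 -0.005 0 0 0;0 0 0 -0.005 0 0 0'|grep -E "pos|wrist"; cat > m.py <<'E'
from h import *
for n,b in (('top',boxm(225,280,200,285)),('scene',boxm(320,450,190,300))):
    im,W=cloud(n);board(W,im,.04,.07,b)
E
python3 m.py; python3 -m crank '0 0 0 0.03 0 0 0;0 0 0.1 0.05 0 0 0;0 0 0.18 0.05 0 0 0;0 0 0.19 0.03 0 0 0;0 0 0.19 0.01 0 0 0'|grep -E "pos|wrist"; python3 -m crank '0 0 0 -0.01 0 0 0;0 0 0 -0.015 0 0 0;0 0 0 -0.015 0 0 0'|grep -E "pos|wrist"
```

```text
position: [0.4182, 0.179, 0.052]
wrist_force: [-4.0, -0.9, 14.9]
901 c [511.9 198.2] size 142.9 60.4 deg -0.53 z [48.3 52.1 55.3] slope [-0.0038  0.0133] meanz 0.052
1333 c [492.6 197.8] size 182.2 60.6 deg -0.96 z [50.2 53.2 55.9] slope [-0.0011  0.0022] meanz 0.053
position: [0.4177, 0.2169, 0.0522]
wrist_force: [0.1, -1.5, 0.4]
position: [0.4177, 0.2168, 0.0519]
wrist_force: [-6.1, 0.9, 30.4]
```

```bash
python3 m.py; python3 -m crank '0 0 0 0.1 0 0 0;0.5 0 0 0.3 0 0 0;1 0.2 -0.05 0.35 0 0 0;1 0.38 -0.09 0.35 0 0 0;1 0.38 -0.09 0.35 0 0 0'; python3 m.py; python3 -m crank '1 0 0 -0.1 0 0 0;1 0 0 -0.25 0 0 0;1 0 0 -0.37 0 0 0;1 0 0 -0.39 0 0 0;1 0 0 -0.39 0 0 0'
```

```text
1108 c [504.9 197.8] size 158.1 61.1 deg 0.12 z [48.1 52.1 55.9] slope [-0.0036  0.0141] meanz 0.0519
1290 c [493.4 195.8] size 179.7 65.0 deg -0.97 z [50.3 53.2 55.8] slope [-0.0004  0.0034] meanz 0.0531
t: 22.55
position: [0.4998, 0.1977, 0.1203]
tool_rot: [[-1.0, 0.013, 0.007], [0.013, 1.0, 0.001], [-0.007, 0.001, -1.0]]
wrist_force: [0.2, 0.4, -0.2]
finger_gap: 0.0579
gripper_force: 0.0
413 c [550.7 197.8] size 65.1 61.1 deg -0.65 z [48.3 51.9 55.8] slope [-0.0175  0.0358] meanz 0.0517
1124 c [504.5 197.4] size 157.1 61.2 deg -0.43 z [50.1 53.2 55.9] slope [ 0.0006 -0.0014] meanz 0.0531
t: 23.15
position: [0.4915, 0.1982, 0.0404]
tool_rot: [[-1.0, 0.01, -0.004], [0.01, 1.0, -0.001], [0.004, -0.001, -1.0]]
wrist_force: [0.1, -0.2, -0.2]
finger_gap: 0.0856
gripper_force: 0.0
```

```bash
python3 -m crank '0.4 0 0 0 0 0 0;0.4 0 0 0 0 0 0;0.4 0 0 0 0 0 0;0.4 0 0 0 0 0 0;0.4 0 0 0 0 0 0' 50|tail -2;  python3 -m crank '0.4 0 0 0.1 0 0 0;0.4 0 0 0.2 0 0 0;0.4 0 0 0.4 0 0 0;0.4 0.03 -0.2 0.4 0 0 0;0.4 0.03 -0.4 0.4 0 0 0.019'|head -2; python3 -m crank '0.4 0 -0.2 0 0 0 0;0.4 0 -0.4 0 0 0 0;0.4 0 -0.55 -0.1 0 0 0;0.4 0 -0.574 -0.1 0 0 0;0.4 0 -0.574 -0.1 0 0 0';python3 -m crank '0.4 0 0 0 0 0 0;0.4 0 0 0 0 0 0'; python3 - <<'E'
from h import *
for n,b in (('top',boxm(280,360,180,300)),('scene',boxm(280,420,130,260))):
    im,W=cloud(n);board(W,im,.09,.15,b)
    cv2.imwrite('pics/n4%s.png'%n,cv2.resize(im[:,:,::-1][150:310,230:410] if n=='top' else im[:,:,::-1][110:270,270:450],(675,600)))
E
```

```text
finger_gap: 0.0579
gripper_force: 52.9
t: 24.15
position: [0.5025, 0.1191, 0.1241]
t: 24.65
position: [0.4996, 0.0032, 0.1017]
tool_rot: [[-0.999, -0.046, -0.0], [-0.046, 0.999, 0.0], [0.0, 0.0, -1.0]]
wrist_force: [0.5, 1.3, -0.2]
finger_gap: 0.0578
gripper_force: 54.2
t: 24.85
position: [0.5003, 0.0051, 0.1021]
tool_rot: [[-0.999, -0.05, 0.001], [-0.05, 0.999, 0.0], [-0.001, 0.0, -1.0]]
wrist_force: [0.1, 0.3, -1.2]
finger_gap: 0.0577
gripper_force: 54.2
300 c [429.3   2.1] size 57.5 37.9 deg 89.43 z [107.8 111.1 114.2] slope [-0.0008 -0.0111] meanz 0.1111
682 c [530.6   7.9] size 116.2 61.5 deg 2.91 z [109.1 111.6 114.2] slope [ 0.0006 -0.0057] meanz 0.1116
```

View pics/n4top.png

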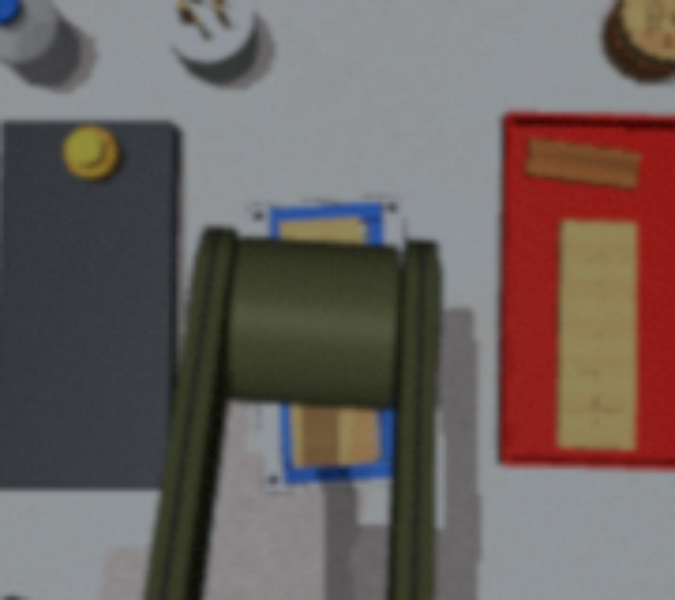

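The board is held over the pocket, its ends showing at crop (322,230) and (335,435), with the arm hiding its middle. I compare it with the nest in the scene camera.

```bash
python3 - <<'E'
from h import *
for n,b in (('top',boxm(290,350,195,285)),('scene',boxm(300,395,155,235))):
    f=np.load(n+'.npz');im=f['im'];W=f['W'];hsv=cv2.cvtColor(im,cv2.COLOR_RGB2HSV);H,S,V=[hsv[...,i].astype(int) for i in range(3)]
    z=W[...,2];blue=(H>100)&(H<130)&(S>110)&b
    print(n,*rect(W,blue&(z>.035)&(z<.045))); print(*rect(W,b&(z>.01)&(z<.02)))
    # pocket side walls: y of walls at x>530 and x<470
    p=W[blue&(z>.034)&(z<.046)];th=np.radians(2.78)
    q=(p[:,:2]-[.4998,.003])@np.array([[np.cos(th),-np.sin(th)],[np.sin(th),np.cos(th)]])
    for lo,hi in((-.085,-.04),(.04,.085)):
        s=q[(q[:,0]>lo)&(q[:,0]<hi)]; 
        for sg in(-1,1): t=s[s[:,1]*sg>0][:,1]*1000; print(lo,sg,np.percentile(t,[3,50,97]).round(1),len(t))
E
python3 -c "
from plant import get_state
print(get_state()['position'])"
```

```text
top 547 c [499.9   2.6] size 214.4 87.3 deg 2.67 z [36.7 40.1 43.9]
2434 c [499.6   3.8] size 230.0 125.1 deg 2.69 z [11.5 15.2 18.6]
-0.085 -1 [-43.6 -39.  -34.5] 54
-0.085 1 [34.2 38.7 43.1] 51
0.04 -1 [-43.9 -39.3 -34.8] 53
0.04 1 [34.2 38.4 42.6] 47
scene 627 c [499.9   4. ] size 218.6 92.2 deg 2.81 z [36.5 40.5 43.3]
1930 c [503.3 -66.5] size 266.7 230.7 deg -87.2 z [12.4 15.9 18.9]
-0.085 -1 [-44.4 -37.2 -32.2] 56
-0.085 1 [34.  40.2 45.3] 60
0.04 -1 [-44.  -37.  -32.8] 62
0.04 1 [33.7 40.3 45. ] 65
[0.50018895 0.00505176 0.10196853]
```

View pics/n4scene.png

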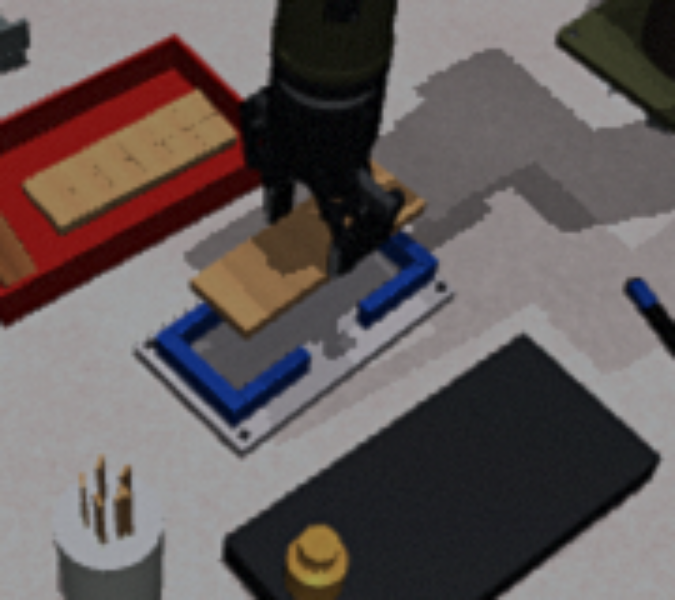

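The scene view shows the board at crop (310,265) parallel to the pocket. Both cameras place it about 2 mm too far in +y, so I correct that and lower.

```bash
python3 -m crank '0.4 0 -0.011 -0.1 0 0 0;0.4 0 -0.011 -0.2 0 0 0;0.4 0 -0.011 -0.24 0 0 0;0.4 0 -0.011 -0.26 0 0 0;0.4 0 -0.011 -0.26 0 0 0'|grep -E "pos|wrist"; python3 -m crank '0.4 0 0 -0.02 0 0 0;0.4 0 0 -0.04 0 0 0;0.4 0 0 -0.06 0 0 0;0.4 0 0 -0.06 0 0 0'|grep -E "pos|wrist"
```

```text
position: [0.4998, 0.0021, 0.0494]
wrist_force: [0.7, 0.1, -0.5]
position: [0.4995, 0.0017, 0.0372]
wrist_force: [0.5, 0.7, -1.1]
```

```bash
python3 - <<'E'
from h import *
im,W=cloud('scene');board(W,im,.035,.065,boxm(300,420,130,260))
cv2.imwrite('pics/n5.png',cv2.resize(im[:,:,::-1][150:240,290:400],(733,600)))
E
```

```text
628 c [530.7   5.2] size 114.9 62.0 deg 1.83 z [43.4 46.6 49.5] slope [-0.0088 -0.0029] meanz 0.0466
```

View pics/n5.png

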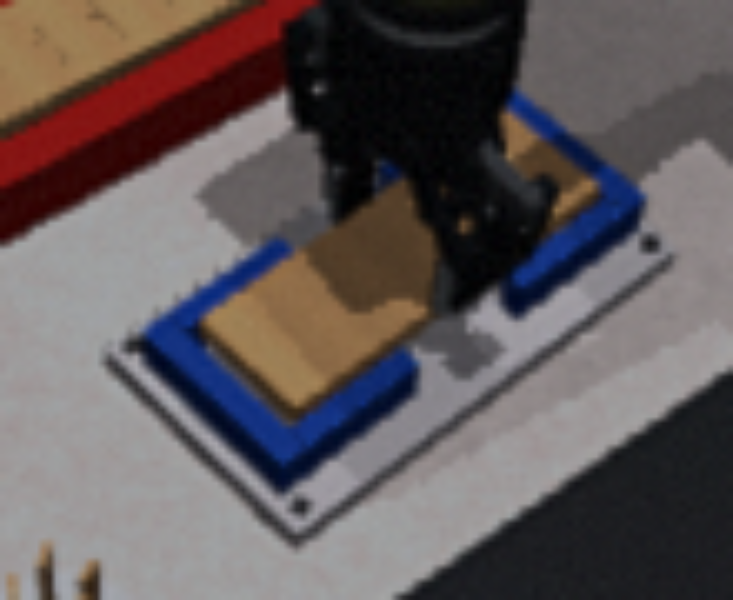

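The board is between the walls (crop (300,395) to (580,190)) with no side force, so I continue down.

```bash
python3 -m crank '0.4 0 0 -0.02 0 0 0;0.4 0 0 -0.04 0 0 0;0.4 0 0 -0.06 0 0 0;0.4 0 0 -0.08 0 0 0;0.4 0 0 -0.08 0 0 0'|grep -E "pos|wrist"; python3 -m crank '0.4 0 0 -0.01 0 0 0;0.4 0 0 -0.01 0 0 0'|grep -E "pos|wrist"; python3 -m crank '0.4 0 0 -0.005 0 0 0;0.4 0 0 -0.005 0 0 0'|grep -E "pos|wrist"
```

```text
position: [0.4993, 0.0018, 0.0208]
wrist_force: [-1.2, -0.3, -1.0]
position: [0.4998, 0.0018, 0.0193]
wrist_force: [0.1, -0.1, -1.3]
position: [0.4999, 0.0018, 0.0185]
wrist_force: [0.0, 0.0, -1.5]
```

```bash
python3 -m crank '0.4 0 0 -0.005 0 0 0;0.4 0 0 -0.005 0 0 0'|grep -E "pos|wrist"; python3 -m crank '0.4 0 0 -0.005 0 0 0;0.4 0 0 -0.005 0 0 0'|grep -E "pos|wrist"
```

```text
position: [0.5, 0.0017, 0.0182]
wrist_force: [-2.1, 0.3, 5.8]
position: [0.5, 0.0018, 0.0182]
wrist_force: [-3.6, -0.0, 15.4]
```

Floor contact. I release, withdraw and check.

```bash
python3 -m crank '0.4 0 0 0.008 0 0 0;0.8 0 0 0.008 0 0 0;1 0 0 0.008 0 0 0;1 0 0 0.008 0 0 0'|grep -E "pos|wrist|gap"; python3 -m crank '1 0 0 0.05 0 0 0;1 0 0 0.2 0 0 0;1 0 0 0.4 0 0 0;1 0 0 0.6 0 0 0;1 -0.3 0 0.7 0 0 0'|head -2;python3 -m crank '1 -0.2 0.2 0 0 0 0;1 -0.2 0.4 0 0 0 0;1 -0.2 0.6 0 0 0 0;1 -0.2 0.8 0 0 0 0;1 -0.2 0.8 0 0 0 0'|head -2; python3 - <<'E'
from h import *
for n,b,c in (('top',boxm(295,345,195,285),boxm(365,416,204,275)),('scene',boxm(300,400,150,240),boxm(245,345,120,190))):
    im,W=cloud(n);board(W,im,.015,.039,b);board(W,im,.004,.035,c)
    cv2.imwrite('pics/e%s.png'%n,cv2.resize(im[:,:,::-1][150:310,230:430],(750,600)))
    if n=='top': print(*rect(W,(W[...,2]>.055)&boxm(240,270,175,205)))
E
```

```text
position: [0.4998, 0.0018, 0.0179]
wrist_force: [0.1, -0.8, -0.5]
finger_gap: 0.0856
t: 28.1
position: [0.4623, 0.0009, 0.1593]
t: 28.6
position: [0.4128, 0.1659, 0.1549]
1167 c [498.2   2.6] size 178.6 58.1 deg 2.54 z [23.5 27.1 31. ] slope [-0.0029  0.0063] meanz 0.0271
1201 c [ 503.1 -207. ] size 180.3 59.3 deg -2.89 z [15.  18.9 23.1] slope [-0.0141 -0.0008] meanz 0.0185
81 c [647.2 189.1] size 38.9 37.8 deg -2.41 z [65.3 70.9 73.9]
987 c [495.7   1.4] size 183.2 65.5 deg 3.12 z [25.  27.8 30.6] slope [0.0014 0.0032] meanz 0.0278
853 c [ 498.  -208.2] size 190.0 63.7 deg -2.05 z [15.9 19.3 23.2] slope [-0.0129 -0.0386] meanz 0.0193
```

View pics/etop.png

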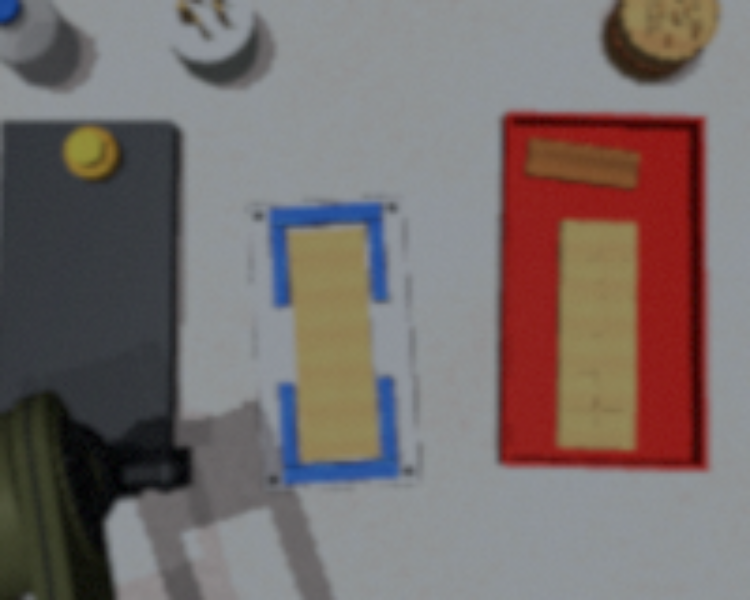

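Board b lies level and centred in the pocket (crop (333,343), top at 27 mm), board a is in the tray (598,335), and the bystanders have not moved.

```bash
python3 -m crank '1 0 0 0 0 0 0;1 0 0 0 0 0 0;1 0 0 0 0 0 0'|grep -E "t:|wrist"; python3 -c "
from plant import finish_job
print(finish_job())"
```

```text
t: 29.0
tool_rot: [[-0.999, -0.047, -0.0], [-0.047, 0.999, -0.0], [0.0, -0.0, -1.0]]
wrist_force: [0.9, -0.6, 0.6]
the job is handed in; nothing more can be done
None
```

I tested both boards and handed the job in at 29 s; the hand-in returned no verdict. The left-hand board rocked and is flat in the red tray, the right-hand board lay still and is fully home in the blue pocket, and the last pictures showed the bystanders unmoved.

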